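Turn the drained sample dish over, set it on the balance and tare

TASK

The steel sample dish is draining upside down on the sloping stand. Turn it over and set it gently, open side up, in the middle of the round balance pan, then press the red tare button all the way down and let it go. Leave the bottle and the jars where they are.

Things in the scene. Friction and masses are not known exactly. Their poses are not given: they have to be found in the camera images.
- dish_center (a point): centre of the loose flat steel dish, white inside: 110 mm long (its x), 62 mm wide (y), 32 mm deep (z), 3 mm walls, about 140 g. Its z points from the closed bottom to the open side (16 mm to rim and to underside). It starts open side down on the draining stand, +x end uphill, z down into the slope. It can stand on an end wall, 110 mm tall; centre of mass 11 mm above its underside.
- drainer: fixed draining stand: blue foot 150 x 90 x 8 mm with two white rails, 42 mm over both and 122 mm long, that climb 20 degrees towards the stand's own +x. The dish's rim rests on them, 70 mm above the work surface at the middle; a lip at the low end rises 8 mm above the rails. Origin: centre of the foot's underside, on the work surface; z up.
- balance: fixed yellow bench balance, housing 240 (x) x 170 (y) x 45 mm high, display and tare button on the half towards its own -x, pan on the half towards +x. Origin: centre of its underside, on the work surface; z up.
- pan (a point): centre of the top face of the balance's round flat metal pan, 132 mm in diameter, 62 mm above the work surface, fixed. Axes as the balance.
- tare_top (a point): centre of the top face of the red round tare button, 28 mm in diameter, 67 mm above the work surface; it is pressed straight down.
- tare (a joint): tare button travel in m: 0 up, 0.006 fully down; a spring brings it back; fully down takes about 4 N
- reagent: bystander: amber reagent bottle, 68 mm in diameter, 150 mm tall, origin at the centre of its underside
- jar_a: bystander: clear sample jar with a white cap, 56 mm in diameter, 65 mm tall, origin at the centre of its underside
- jar_b: bystander: brown sample jar with a white cap, 56 mm in diameter, 65 mm tall, origin at the centre of its underside
Not all that is in view belongs to the job. Of the things that look like the part that bears dish_center, the largest one is meant.

How it is judged:
On the way, in this order (a step that is already met when the one before it is completed fails the run):
1. the dish rests open side up in the middle of the pan, let go (z of dish_center in the frame of pan between 0.012 and 0.02 m and horizontal distance between dish_center and pan below 0.025 m and angle between dish_center's own z axis and vertical below 0.1 rad and contact force between the fingers and dish below 0.1 N and linear speed of dish below 0.02 m/s), for 0.2 s.
2. the tare button is pressed all the way down (value of joint tare above 0.005 m).
At the end, for the whole second after the job is handed in: The dish lies at rest on the pan, open side up (within 6 degrees of level), its centre within 25 mm of the pan's centre, not touched by the fingers, and the tare button is back up (all of step 1 and value of joint tare below 0.0015 m).
It fails at once if the reagent bottle is pushed more than 30 mm (distance of reagent from where it was at the start of the episode above 0.03 m).
It fails at once if the clear jar is pushed more than 30 mm (distance of jar_a from where it was at the start of the episode above 0.03 m).
It fails at once if the brown jar is pushed more than 30 mm (distance of jar_b from where it was at the start of the episode above 0.03 m).
It fails at once if the dish is banged down on the balance (more than 50 N) (contact force between dish and balance above 50 N).
It fails at once if the dish is dropped or thrown on to the pan (moves faster than 0.6 m/s just above it) (horizontal distance between dish_center and pan below 0.05 m and z of dish_center in the frame of pan between 0 and 0.06 m and linear speed of dish above 0.6 m/s).
It also fails if it takes over 64 s, if anything falls off the work surface, if the arm or the gripper's body presses on something with over 40 N, if the wrist force passes 120 N, or if a joint passes its speed limit or range.

ROBOT

A 7-joint arm with a two-finger parallel gripper is mounted at the origin on the work surface. World frame = base frame: x ahead of the robot, y to its left, z up, the work surface at z = 0. Lengths are in m, angles in rad, forces in N, time in s.
With the tool pointing down it reaches from about 0.4 to 0.875 m from the base axis. Payload 19.3 kg.
Tool frame: the origin (TCP) lies at the very end of the fingers, on their centre line; the grasp point (between the pads) lies 19 mm behind it; z points along the fingers, y is the direction in which the jaws open and shut (so a half turn about z gives the same grasp; the last joint's range is limited). The gripper opens to 85 mm and grips with 20 to 120 N. Pads are 22 mm wide; open, the fingers measure 114 mm over their backs; the gripper's body (76 mm by 85 mm) begins 54 mm behind the grasp point. The pads swing forward as they close: fully open they stand 13 mm farther back than shut.
Start: joints at [1.099, 0.521, -0.036, 1.599, 0.021, 1.021, -0.113], TCP at [0.244, -0.575, 0.231] pointing down, gripper open.
Joint ranges: [-2.91, 2.91], [-0.3, 2.13], [-1.5, 1.42], [0.17, 2.43], [-1.26, 4.41], [0.16, 1.93], [-2.52, 2.52]. Speed limits (rad/s): [1.89, 1.89, 2.39, 2.39, 3.01, 3.01, 3.01].

INTERFACE

Orientations are given as [roll, pitch, yaw] about the fixed x, y, z axes, in that order (R = Rz(yaw) Ry(pitch) Rx(roll)).
In Python, from workcell import bot, grab_frame, calibration, workorder gives the robot as it stands.
- The arm moves only by the tool move_arm, never from a script. Its arguments are lists of equal length, an entry for each row: "jaw": the closure in counts, from 0 (fully open) to 255 (shut); "dp": the shift along the tool's x, y, z in units of 800 mm (1.0 is 800 mm), a list of three; "rotation": the turn, a rotation vector about the tool's x, y, z in units of pi rad (1.0 is pi rad), a list of three. In form: {"jaw": [jaw, ...], "dp": [[dx, dy, dz], ...], "rotation": [[rx, ry, rz], ...]}. A call has 1 to 10 rows; each row shifts and turns the commanded pose from where the row before left it, along the tool's axes as they then stand; what a row does not reach is not made up. A row lasts 1/8 s, in which the tool goes at most 62.5 mm and 10.7 degrees, less where a joint would pass 70% of its speed; a pose out of reach is approached as far as the arm can. A call with a number of a shift or a turn outside -1 to 1 is refused whole. A call with a gripper value outside its range is refused whole. The fingers move at their own pace and stop on an object; "squeeze" is the grip in N (left out, the last holds). Time passes only in rows, so rows that do not move let the fingers close. It gives the time, the measured TCP pose, the force and the opening at its end, in the units of the state.
- bot.observe(): the state, without advancing time (a new reading comes with each control period).
- grab_frame(name): name is "scene" or "top" or "wrist"; returns the picture (480x640x3 uint8, blue, green, red); there is no depth.
- calibration(name): a dict with "camera_matrix" (3x3 intrinsics, pixels), "dist" ([k1, k2, p1, p2, k3] as OpenCV has them; the pictures are not rectified), "T" (4x4, takes a point from camera to world coordinates). Camera axes: x right, y down, z forward; pixel columns grow to the right and rows downward; lengths in m; the calibration is good to about 2 mm. A picture is of the moment at which its call begins: read the wrist's pose just before it. calibration takes no time and is no camera call; for the wrist camera it gives the pose at the moment of the call.
- workorder.job_done(): hands the job in, once; it reports no verdict.
The state is a dict: "clock": time; "qpos": joint angles; "qd": joint speeds; "joint_efforts": joint torques, N m; "position": TCP position; "tool_rot": TCP orientation; "force": force on the tool from outside, world axes, zero at the start; "moment": the same for the moment, N m; "grip_width": finger opening in m.
Only numpy, scipy, OpenCV 4.12 (cv2) and the standard library are available. Lean on these libraries where they do the work, as an engineer would, in place of code of your own. Each camera call takes 0.05 s, during which the arm holds its last target. There are 200 camera calls.

## Working session

There is one attempt and no reset: what is moved stays moved. The work goes in short steps, Python scripts to look and compute and a tool call to move; the robot and the scene stay as the last step left them, time stands still between calls to the robot, and variables do not carry over. Pictures are saved under pics/ and viewed, about 8 in all and at most 12, crops included, and the job is handed in when it is done.

Besides the shell and the picture viewer there is one more tool, called after "Call:" as name(argument=value, ...) on one line, values as JSON. move_arm: Moves the arm, as the interface text tells. Shifts and turns lie within -1 to 1; 1 stands for 800 mm of shift or pi rad of turn. Its arguments: {"type":"object","properties":{"jaw":{"type":"array","items":{"type":"number"}},"dp":{"type":"array","items":{"type":"array","items":{"type":"number","minimum":-1,"maximum":1}}},"rotation":{"type":"array","items":{"type":"array","items":{"type":"number","minimum":-1,"maximum":1}}},"squeeze":{"type":"number"}},"required":["jaw","dp","rotation"]}

```bash
ls; mkdir -p pics; python3 - <<'E'
from workcell import bot, grab_frame, calibration
import cv2,numpy as np
s=bot.observe();print({k:np.round(v,3).tolist() for k,v in s.items()})
for n in("scene","top"):
    cv2.imwrite(f"pics/{n}0.png",grab_frame(n));c=calibration(n);print(n,np.round(c["camera_matrix"],1).tolist(),np.round(c["dist"],3).tolist(),np.round(c["T"],3).tolist())
E
```

```text
pics
{'clock': 0.0, 'qpos': [1.099, 0.522, -0.036, 1.6, 0.021, 1.021, -0.113], 'qd': [-0.002, -0.001, -0.001, 0.002, -0.001, -0.002, 0.001], 'joint_efforts': [-0.002, -92.708, 1.979, -36.993, 0.018, 0.008, 0.0], 'position': [0.244, -0.575, 0.231], 'tool_rot': [-3.14, 0.0, 0.402], 'force': [0.503, 0.482, 1.298], 'moment': [-0.041, 0.026, -0.006], 'grip_width': 0.085}
scene [[544.2, 0.0, 334.0], [0.0, 544.2, 237.0], [0.0, 0.0, 1.0]] [-0.085, 0.0, 0.0, 0.0, 0.0] [[-0.712, 0.542, -0.447, 1.204], [0.702, 0.534, -0.471, 0.661], [-0.016, -0.649, -0.761, 1.181], [0.0, 0.0, 0.0, 1.0]]
top [[521.4, 0.0, 319.3], [0.0, 521.4, 237.5], [0.0, 0.0, 1.0]] [-0.089, 0.0, 0.0, 0.0, 0.0] [[-0.007, -0.995, 0.095, 0.465], [-1.0, 0.006, -0.004, -0.015], [0.003, -0.095, -0.995, 1.361], [0.0, 0.0, 0.0, 1.0]]
```

View pics/scene0.png

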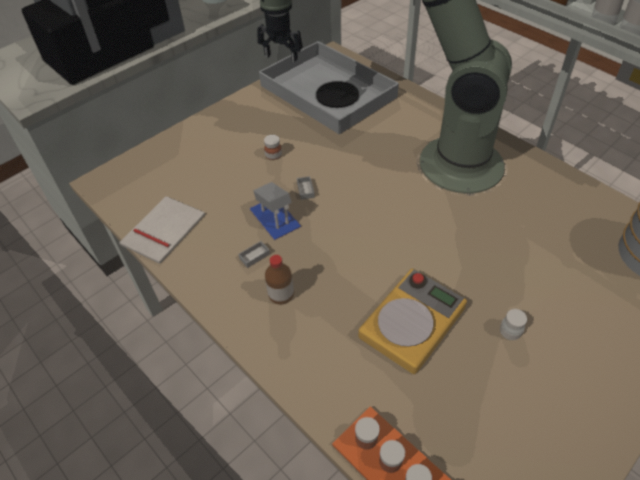

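View pics/top0.png

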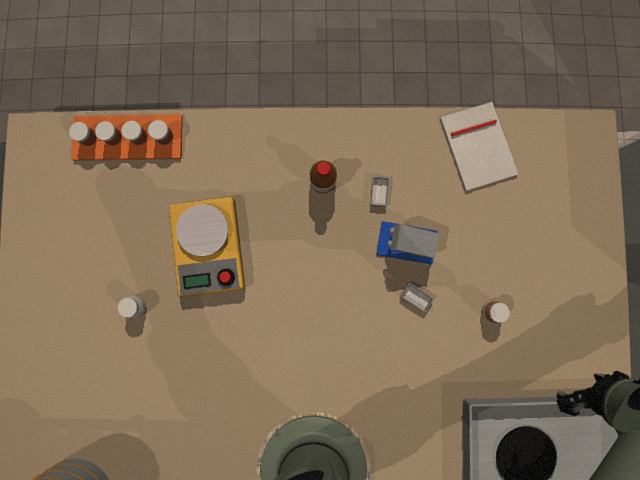

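```bash
python3 - <<'E'
import cv2,numpy as np
a=cv2.imread("pics/scene0.png")[165:315,215:335];b=cv2.imread("pics/top0.png")[150:320,350:450]
a=cv2.resize(a,None,fx=3.9,fy=3.9,interpolation=3);b=cv2.resize(b,None,fx=3.3,fy=3.3,interpolation=3)
h=max(a.shape[0],b.shape[0]);p=lambda i:cv2.copyMakeBorder(i,0,h-i.shape[0],0,0,0)
cv2.imwrite("pics/crop1.png",cv2.convertScaleAbs(np.hstack([p(a),p(b)])[:600,:800],alpha=1.6))
E
```

```text
(no output)
```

View pics/crop1.png

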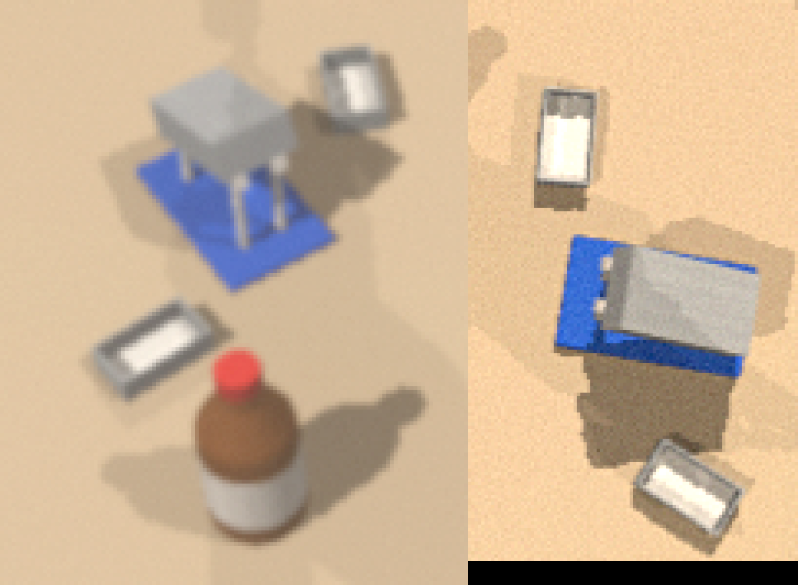

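The item at top px (414,240) is the upside-down dish on the blue stand. The items at (380,192) and (416,298) are small open decoy dishes, so the stand dish is the one meant: it is the largest and the only one draining. The rails stick out at the left end and the tall posts are there, so uphill is world +y.

```bash
cat > h.py <<'E'
import cv2,numpy as np
from workcell import bot,grab_frame,calibration
from scipy.spatial.transform import Rotation as Ro
def ray(c,uv,z):
    n=cv2.undistortPoints(np.float64(uv).reshape(-1,1,2),c["camera_matrix"],np.array(c["dist"]))[:,0]
    d=np.c_[n,np.ones(len(n))]@c["T"][:3,:3].T;o=c["T"][:3,3];z=np.broadcast_to(z,len(n))
    return o+d*((z-o[2])/d[:,2])[:,None]
def blob(m,lo=30):
    n,l,s,c=cv2.connectedComponentsWithStats(m.astype(np.uint8));return [(s[i,4],*np.round(c[i],1),l==i) for i in range(1,n) if s[i,4]>lo]
def proj(c,P):
    T=np.linalg.inv(c["T"]);return cv2.projectPoints(np.float64(P).reshape(-1,1,3),cv2.Rodrigues(T[:3,:3])[0],T[:3,3],c["camera_matrix"],np.array(c["dist"]))[0][:,0]
E
python3 - <<'E'
from h import *
im=cv2.imread("pics/top0.png");c=calibration("top");hsv=cv2.cvtColor(im,cv2.COLOR_BGR2HSV);H,S,V=cv2.split(hsv)
def big(m):return max(blob(m),key=lambda b:b[0])[3].astype(np.uint8)
bl=(H>100)&(H<130)&(S>120);k=big(bl);r=cv2.minAreaRect(cv2.findNonZero(k));P=ray(c,cv2.boxPoints(r),.008)
print("foot",r,np.round(P,3).tolist(),P.mean(0))
print("sides",np.linalg.norm(P-np.roll(P,1,0),axis=1))
red=((H<6)|(H>174))&(S>150)
for b in blob(red,20):print("red",b[:3],ray(c,[b[1:3]],.067),ray(c,[b[1:3]],.15))
y=(H>15)&(H<28)&(S>150);y[:, :150]=0;k=big(y);r=cv2.minAreaRect(cv2.findNonZero(k));P=ray(c,cv2.boxPoints(r),.045);print("bal",P.round(3).tolist(),P.mean(0))
sub=(S<60)&(V>90);sub[:, :170]=0;sub[:,240:]=0;sub[:195]=0;sub[270:]=0
k=big(sub);e=cv2.fitEllipse(max(cv2.findContours(k,0,1)[0],key=len));print("pan",e,ray(c,[e[0]],.062))
print("jars",ray(c,[[126,308],[499,313]],.065),"tops")
d=(S<60)&(V>60);d[:, :388]=0;d[:,445:]=0;d[:215]=0;d[268:]=0
k=big(d);r=cv2.minAreaRect(cv2.findNonZero(k));print("dish",r,cv2.boxPoints(r).round(1).tolist())
E
```

```text
foot ((406.5956115722656, 242.4580535888672), (56.48023223876953, 33.59849548339844), 10.007979393005371) [[0.55, -0.167, 0.008], [0.637, -0.184, 0.008], [0.61, -0.33, 0.008], [0.523, -0.312, 0.008]] [ 0.57991513 -0.24799698  0.008     ]
sides [0.1475429  0.08829401 0.1484857  0.08846452]
red (np.int32(132), np.float64(473.2), np.float64(127.4)) [[ 0.87125172 -0.4183742   0.067     ]] [[ 0.84518056 -0.39249653  0.15      ]]
red (np.int32(148), np.float64(323.1), np.float64(168.4)) [[ 0.76412599 -0.0304415   0.067     ]] [[ 0.74492663 -0.02944858  0.15      ]]
red (np.int32(119), np.float64(224.6), np.float64(276.6)) [[0.49262308 0.21608992 0.067     ]] [[0.49083984 0.20126857 0.15      ]]
bal [[0.68, 0.371, 0.045], [0.699, 0.198, 0.045], [0.461, 0.168, 0.045], [0.442, 0.338, 0.045]] [0.57083222 0.26880682 0.045     ]
pan ((201.83741760253906, 229.8467559814453), (50.002384185791016, 50.89361572265625), 34.96189498901367) [[0.61034067 0.27573654 0.062     ]]
jars [[ 0.41504678  0.46425659  0.065     ]
 [ 0.39657359 -0.46705633  0.065     ]] tops
dish ((412.7126770019531, 241.1094207763672), (48.623687744140625, 30.060199737548828), 10.12467098236084) [[386.1000061035156, 251.60000610351562], [391.3999938964844, 222.0], [439.29998779296875, 230.60000610351562], [434.0, 260.20001220703125]]
```

Call:
move_arm(jaw=[0,0,0,0,0,0], dp=[[0.056,-0.026,-0.025],[0.056,-0.026,-0.025],[0.056,-0.026,-0.025],[0.056,-0.026,-0.025],[0.056,-0.026,-0.025],[0.056,-0.026,-0.025]], rotation=[[0,0,-0.05],[0,0,-0.05],[0,0,-0.05],[0,0,-0.05],[0,0,-0.05],[0,0,-0.05]])

```text
clock: 0.85
position: [0.3403, -0.3041, 0.3516]
tool_rot: [-3.141, -0.0, 1.35]
force: [0.8, -0.1, 1.2]
grip_width: 0.0852
```

```bash
python3 - <<'E'
from h import *
import json
s=bot.observe();print({k:np.round(v,4).tolist() for k,v in s.items() if k in("qpos","position","tool_rot","clock","force")})
P=[([1.099,.5215,-.036,1.5995,.021,1.021,-.113],[.244,-.575,.231],[-3.14,0,.402]),(s["qpos"],s["position"],s["tool_rot"])]
def fk(q,p):
    b,d1,a,d3,e,d5,d7,dz=p
    T=np.eye(4)
    def ap(ax,an,t=(0,0,0)):
        nonlocal T
        M=np.eye(4);M[:3,:3]=Ro.from_rotvec(np.array(ax)*an).as_matrix();T=T@M;N=np.eye(4);N[:3,3]=t;T=T@N
    Z=[0,0,1];Y=[0,1,0]
    ap(Z,q[0]+b,(0,0,d1));ap(Y,q[1],(0,0,d3));ap(Z,q[2],(0,0,0));ap(Y,q[3],(0,0,d5));ap(Z,q[4]);ap(Y,q[5],(0,0,d7));ap(Z,q[6]+dz)
    return T
from scipy.optimize import least_squares
def res(p):
    r=[]
    for q,x,o in P:
        T=fk(q,p);r+=list(T[:3,3]-x);r+=list((T[:3,:3]-Ro.from_euler("xyz",o).as_matrix()).ravel()*.3)
    return np.array(r)
best=min((least_squares(res,[-2.268,.35,0,.4,0,.4,.3,z]) for z in(0,1.57,3.14,-1.57)),key=lambda f:f.cost)
print(best.x.round(4),best.cost,res(best.x).round(3))
E
```

```text
{'clock': 0.85, 'qpos': [0.9004, 0.1401, -0.3386, 1.8384, 0.0504, 1.1718, 0.3247], 'position': [0.3403, -0.3041, 0.3516], 'tool_rot': [-3.1412, -0.0001, 1.3502], 'force': [0.7872, -0.0911, 1.2247]}
[-2.69750000e+00 -5.62364750e+03 -5.42546015e+05  6.29600000e+00
  4.91750766e+04 -3.23820000e+00 -5.61661680e+03  2.63100000e-01] 0.16513698203106564 [ 0.002  0.021 -0.111 -0.211  0.175  0.     0.175  0.211 -0.     0.
  0.    -0.    -0.061  0.035  0.111  0.211 -0.175  0.    -0.175 -0.211
  0.     0.     0.    -0.   ]
```

```bash
cat > kin.py <<'E'
from h import *
from scipy.optimize import least_squares
def fk(q,p):
    b,d1,d3,a,d5,a2,d7,dz=p
    T=np.eye(4)
    for ax,an,t in((2,b-q[0],(0,0,d1)),(1,q[1],(0,0,d3)),(2,-q[2],(a,0,0)),(1,q[3],(-a2,0,d5)),(2,-q[4],(0,0,0)),(1,q[5],(0,0,d7)),(2,dz-q[6],(0,0,0))):
        M=np.eye(4);M[:3,:3]=Ro.from_rotvec(np.eye(3)[ax]*an).as_matrix();M[:3,3]=M[:3,:3]@t;T=T@M
    return T
E
python3 - <<'E'
from kin import *
P=[([1.099,.5215,-.036,1.5995,.021,1.021,-.113],[.244,-.575,.231],[-3.14,0,.402]),([0.9004, 0.1401, -0.3386, 1.8384, 0.0504, 1.1718, 0.3247],[0.3403, -0.3041, 0.3516],[-3.1412,-.0001,1.3502])]
def res(p,w=1e-3):
    r=[]
    for q,x,o in P:
        T=fk(q,p);r+=list(T[:3,3]-x);r+=list((T[:3,:3]-Ro.from_euler("xyz",o).as_matrix()).ravel()*.3)
    return np.array(r+list(w*(p-p0)))
for z in(0,1.57,3.14,-1.57):
    p0=np.array([0,.33,.4,0,.4,0,.3,z])
    f=least_squares(res,p0);print(f.x.round(4),f.cost,abs(res(f.x,0)).max())
E
```

```text
[-0.0821  0.088   0.2804  0.0826  0.0992  0.629   0.5433  1.4882] 1.6942525900503449e-06 0.000468890539010821
[-0.0821  0.0879  0.2804  0.0826  0.0991  0.6291  0.5433  1.4882] 5.901613706183109e-07 0.0004688904348759314
[-0.0821  0.0877  0.2803  0.0826  0.099   0.6293  0.5433  1.4883] 1.950949290528827e-06 0.00046889033051062865
[-0.0821  0.0881  0.2805  0.0825  0.0993  0.6288  0.5434  1.4882] 5.263222948919056e-06 0.0004688906432276308
```

Call:
move_arm(jaw=[0,0,0,0,0,0], dp=[[0.0625,0.0415,0],[0.0625,0.0415,0],[0.0625,0.0415,0],[0.0625,0.0415,0],[0.0625,0.0415,0],[0.0625,0.0415,0]], rotation=[[0,0,0],[0,0,0],[0,0,0],[0,0,0],[0,0,0],[0,0,0]])

```text
clock: 1.6
position: [0.6028, -0.0571, 0.351]
tool_rot: [-3.141, 0.0, 1.344]
force: [-0.1, -1.4, 0.7]
grip_width: 0.0855
```

```bash
python3 -c "
from h import *
s=bot.observe();print([np.round(s[k],4).tolist() for k in('qpos','position','tool_rot')])"
```

```text
[[0.3438, 0.4296, -0.5085, 1.474, 0.2125, 1.2934, -0.4114], [0.6028, -0.0571, 0.351], [-3.1412, 0.0002, 1.3437]]
```

Call:
move_arm(jaw=[0,0,0,0,0], dp=[[0,0,0],[0,0,0],[0,0,0],[0,0,0],[0,0,0]], rotation=[[0,-0.055,0],[0,-0.055,0],[0,-0.055,0],[0,-0.055,0],[0,0,0]])

```text
clock: 2.22
position: [0.6016, -0.0554, 0.3489]
tool_rot: [-3.136, 0.694, 1.353]
force: [0.3, -1.1, 0.2]
grip_width: 0.0853
```

```bash
python3 -c "
from h import *
s=bot.observe();print([np.round(s[k],4).tolist() for k in('qpos','position','tool_rot')])"
```

```text
[[-0.0924, 0.5715, -0.3563, 1.4205, 0.7183, 1.6642, -0.7719], [0.6016, -0.0554, 0.3489], [-3.1361, 0.6936, 1.3529]]
```

```bash
python3 - <<'E'
from kin import *
P=[([1.099,.5215,-.036,1.5995,.021,1.021,-.113],[.244,-.575,.231],[-3.14,0,.402]),([0.9004, 0.1401, -0.3386, 1.8384, 0.0504, 1.1718, 0.3247],[0.3403, -0.3041, 0.3516],[-3.1412,-.0001,1.3502]),
([0.3438, 0.4296, -0.5085, 1.474, 0.2125, 1.2934, -0.4114], [0.6028, -0.0571, 0.351], [-3.1412, 0.0002, 1.3437]),([-0.0924, 0.5715, -0.3563, 1.4205, 0.7183, 1.6642, -0.7719], [0.6016, -0.0554, 0.3489], [-3.1361, 0.6936, 1.3529])]
p0=np.array([0,.33,.4,0,.4,0,.3,1.57])
def res(p,w=1e-3):
    r=[]
    for q,x,o in P:
        T=fk(q,p);r+=list(T[:3,3]-x);r+=list((T[:3,:3]-Ro.from_euler("xyz",o).as_matrix()).ravel()*.3)
    return np.array(r+list(w*(p-p0)))
f=least_squares(res,p0);print(f.x.round(4),f.cost,res(f.x,0).round(4).reshape(4,-1) if 0 else abs(res(f.x,0)).max())
np.save("p.npy",f.x);p=f.x
lo=np.array([-2.91,-.3,-1.5,.17,-1.26,.16,-2.52]);hi=np.array([2.91,2.13,1.42,2.43,4.41,1.93,2.52])
def solve(x,z,y,q0):
    z=np.array(z,float);z/=np.linalg.norm(z);y=np.array(y,float);y-=z*(y@z);y/=np.linalg.norm(y);R=np.c_[np.cross(y,z),y,z]
    g=lambda q:np.r_[(fk(q,p)[:3,3]-x)*3,(fk(q,p)[:3,:3]-R).ravel(),.003*(q-q0)]
    f=least_squares(g,np.clip(q0,lo+.01,hi-.01),bounds=(lo,hi));e=g(f.x);return f.x.round(2),round(abs(e[:12]).max(),3)
q=np.array(P[3][0])
a=np.radians(-100.5);
for up in(0,.1,.17):
  print("grasp",up,solve([.58+.18*.03,-.25+.03,.09],[np.cos(a)*np.cos(up),np.sin(a)*np.cos(up),np.sin(up)],[-np.sin(a),np.cos(a),0],q))
qs=[q,solve([.585,-.22,.09],[np.cos(a),np.sin(a),0],[-np.sin(a),np.cos(a),0],q)[0]]
for d in(-100,-80,-60,-45,-30,-10,10):
  a=np.radians(d);c=np.cos(.4)
  for s in(1,-1):
    for q0 in (qs[1],np.array([-.4,.5,0,1.8,3.1,.6,0])):
      print(d,s,solve([.61-.03*np.cos(a),.276-.03*np.sin(a),.09],[np.cos(a)*c,np.sin(a)*c,-np.sin(.4)],[-s*np.sin(a),s*np.cos(a),0],q0))
E
```

```text
[-8.9100e-02  2.7300e-01  5.6550e-01 -7.0000e-04  4.0970e-01  1.5000e-03
  3.2280e-01  1.4866e+00] 0.0005300812917516765 0.016463718796426278
grasp 0 (array([-0.23,  1.2 , -0.01,  1.64,  1.26,  1.68, -1.37]), np.float64(0.0))
grasp 0.1 (array([-0.25,  1.25,  0.03,  1.61,  1.26,  1.74, -1.38]), np.float64(0.0))
grasp 0.17 (array([-0.27,  1.29,  0.05,  1.59,  1.27,  1.78, -1.39]), np.float64(0.0))
-100 1 (array([-0.92,  1.31,  0.31,  0.82,  0.46,  1.93, -0.91]), np.float64(0.0))
-100 1 (array([-0.92,  1.31,  0.31,  0.82,  0.46,  1.93, -0.91]), np.float64(0.0))
-100 -1 (array([-0.92,  1.31,  0.3 ,  0.82,  0.46,  1.93,  2.23]), np.float64(0.0))
-100 -1 (array([-0.92,  1.31,  0.3 ,  0.82,  0.46,  1.93,  2.23]), np.float64(0.0))
-80 1 (array([-0.76,  1.19, -0.34,  1.18,  1.05,  1.87, -1.16]), np.float64(0.0))
-80 1 (array([-0.76,  1.19, -0.33,  1.18,  1.05,  1.86, -1.16]), np.float64(0.0))
-80 -1 (array([-1.5 ,  1.5 ,  1.42,  1.9 , -0.88,  0.7 , -2.52]), np.float64(0.452))
-80 -1 (array([-0.71,  1.21, -0.46,  1.18,  1.12,  1.93,  1.95]), np.float64(0.0))
-60 1 (array([-0.78,  1.08, -0.37, 
[... 921 characters left out ...]
.62,  1.26,  1.74]), np.float64(0.0))
-10 1 (array([-0.62,  0.96, -0.46,  2.25,  2.11,  1.5 , -1.47]), np.float64(0.0))
-10 1 (array([-0.74,  0.92, -0.29,  2.25,  2.1 ,  1.37, -1.54]), np.float64(0.0))
-10 -1 (array([-1.81,  1.46,  1.34,  2.03, -1.26,  0.16, -1.92]), np.float64(0.165))
-10 -1 (array([-1.59,  1.21,  0.98,  2.25,  2.62,  0.5 ,  0.62]), np.float64(0.0))
10 1 (array([-0.43,  0.98, -0.43,  2.43,  2.63,  1.52, -1.43]), np.float64(0.01))
10 1 (array([-0.39,  0.99, -0.48,  2.43,  2.62,  1.55, -1.39]), np.float64(0.01))
10 -1 (array([-1.81,  1.25,  1.31,  2.01, -1.26,  0.16, -1.6 ]), np.float64(0.362))
10 -1 (array([-1.11,  1.  ,  0.52,  2.43,  2.84,  1.19,  0.97]), np.float64(0.01))
```

Call:
move_arm(jaw=[0,0,0,0,0,0], dp=[[0,0,0],[0,0,0],[0,0,0],[0,0,0],[0,0,0],[0,0,0]], rotation=[[0,-0.056,0],[0,-0.056,0],[0,-0.056,0],[0,-0.056,0],[0,-0.056,0],[0,0,0]])

```text
clock: 2.98
position: [0.6015, -0.0578, 0.3485]
tool_rot: [-2.635, 1.561, 1.851]
force: [-0.7, 0.4, 0.2]
grip_width: 0.086
```

```bash
python3 - <<'E'
from h import *
s=bot.observe();print([np.round(s[k],4).tolist() for k in('qpos','position','tool_rot')]);print(Ro.from_euler("xyz",s["tool_rot"]).as_matrix().round(3))
c=calibration("top");a=np.radians(79.5);S=np.eye(4);S[:3,:3]=Ro.from_euler("z",a).as_matrix();S[:3,3]=[.58,-.248,0]
R=Ro.from_euler("y",-20,degrees=True).as_matrix()@np.diag([1,-1,-1]);C=np.array([-.011,0,.083])
def pt(*v):return S[:3,:3]@(C+R@(np.array(v)/1000))+S[:3,3]
P=[pt(x,y,z) for z in(-16,16) for x,y in((55,31),(55,-31),(-55,-31),(-55,31))]
uv=proj(c,P).round(1);print(uv.tolist())
im=cv2.imread("pics/top0.png")
im=cv2.resize(im[200:280,360:460],None,fx=6,fy=6,interpolation=2)
q=((uv-[360,200]+.5)*6).astype(int)
cv2.polylines(im,[q[:4]],1,(0,0,255));cv2.polylines(im,[q[4:]],1,(0,255,0));
w=grab_frame("scene")[100:400,100:500]
w=cv2.resize(w,(600,450));im=cv2.resize(im,(0,0),fx=.33*0+.9,fy=.9)
cv2.imwrite("pics/ov.png",np.hstack([im,im*0])[:, :im.shape[1]]);cv2.imwrite("pics/sc1.png",w)
E
```

```text
[[-0.5752, 0.9294, 0.2163, 1.4364, 0.9594, 1.9165, -0.8316], [0.6015, -0.0578, 0.3485], [-2.6355, 1.5608, 1.8512]]
[[-0.003  0.975 -0.224]
 [ 0.01  -0.224 -0.975]
 [-1.    -0.005 -0.009]]
[[402.0, 223.3], [397.9, 248.6], [436.6, 257.0], [440.4, 232.5], [395.7, 224.0], [391.6, 248.7], [429.6, 257.0], [433.4, 233.0]]
```

View pics/ov.png

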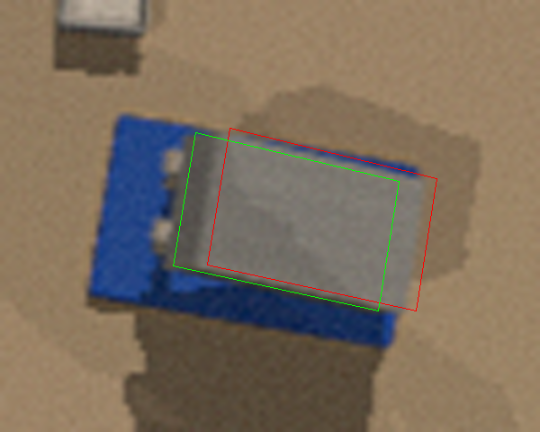

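View pics/sc1.png

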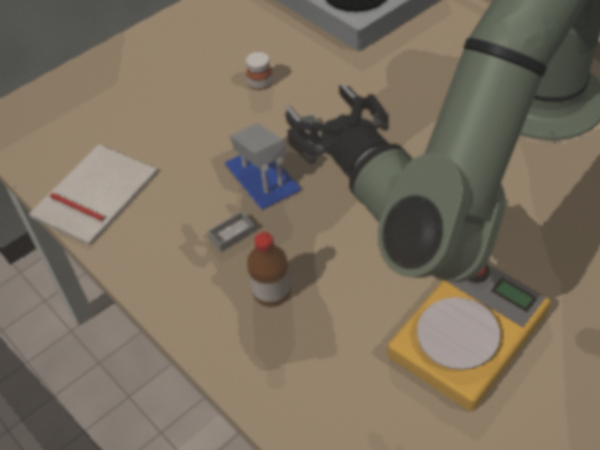

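Call:
move_arm(jaw=[0,0,0,0,0,0], dp=[[0,0,0],[0.045,0.004,0.061],[0.045,0.004,0.061],[0.045,0.004,0.061],[0.045,0.004,0.061],[0,0,0]], rotation=[[-0.014,0.02,0],[0,0,0],[0,0,0],[0,0,0],[0,0,0],[0,0,0]])

```text
clock: 3.78
position: [0.5789, -0.2461, 0.1916]
tool_rot: [3.129, 1.492, 1.368]
force: [0.7, 0.5, 1.4]
grip_width: 0.0855
```

```bash
cat > st.py <<'E'
from h import *
s=bot.observe();print(s["clock"],*[np.round(s[k],3).tolist() for k in('qpos','position','force','moment')],s["grip_width"]);R=Ro.from_euler("xyz",s["tool_rot"]).as_matrix();print(R.round(3))
def to(x):print("to",x,"tool m/.8:",(R.T@(np.array(x)-s["position"])/.8).round(4))
E
python3 - <<'E'
from st import *
to([.5805,-.245,.16]);to([.5805,-.245,.09])
cv2.imwrite("pics/w1.png",grab_frame("wrist"))
E
```

```text
3.775 [-0.35, 1.051, 0.22, 1.657, 1.067, 1.524, -1.092] [0.579, -0.246, 0.192] [0.662, 0.509, 1.38] [1.01, -0.18, -0.014] 0.08552705938749211
[[ 0.016  0.982 -0.189]
 [ 0.077 -0.189 -0.979]
 [-0.997  0.001 -0.079]]
to [0.5805, -0.245, 0.16] tool m/.8: [0.0395 0.0017 0.0014]
to [0.5805, -0.245, 0.09] tool m/.8: [0.1267 0.0016 0.0083]
```

View pics/w1.png

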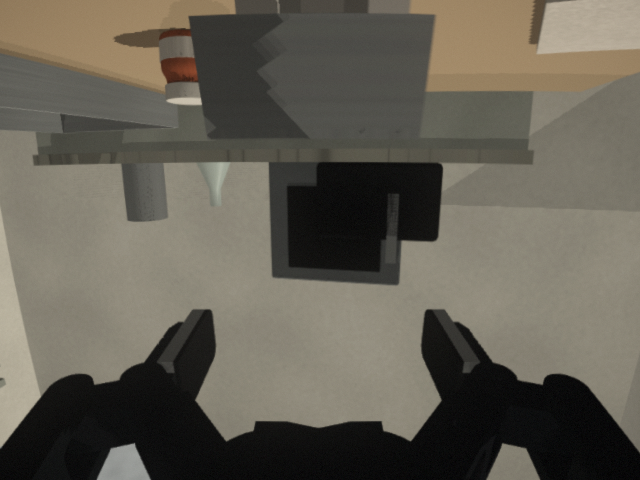

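The wrist view is upside down. It shows the dish underside spanning columns 190–435 (centre about 312), lined up between the pads (215–425, centre 320). I'm going straight down so the fingers straddle it.

Call:
move_arm(jaw=[0,0,0,0,0], dp=[[0.035,0.0004,0.0023],[0.032,0.0004,0.002],[0.032,0.0004,0.002],[0.027,0.0004,0.002],[0,0,0]], rotation=[[0,0,0],[0,0,0],[0,0,0],[0,0,0],[0,0,0]])

```text
clock: 4.45
position: [0.583, -0.2405, 0.0913]
tool_rot: [3.116, 1.492, 1.362]
force: [-0.5, 0.2, 0.4]
grip_width: 0.0855
```

```bash
python3 - <<'E'
from st import *
w=cv2.resize(grab_frame("scene")[100:340,140:460],(640,480));t=grab_frame("top")[200:290,340:460]
cv2.imwrite("pics/b1.png",np.vstack([w,cv2.resize(t,(160*1,120),interpolation=3)]) if 0 else w)
cv2.imwrite("pics/w2.png",grab_frame("wrist"))
E
```

```text
4.45 [-0.344, 1.225, 0.196, 1.58, 1.048, 1.492, -1.184] [0.583, -0.24, 0.091] [-0.479, 0.199, 0.372] [1.009, -0.152, -0.029] 0.08546696222857661
[[ 0.016  0.983 -0.182]
 [ 0.077 -0.183 -0.98 ]
 [-0.997  0.002 -0.079]]
```

View pics/w2.png

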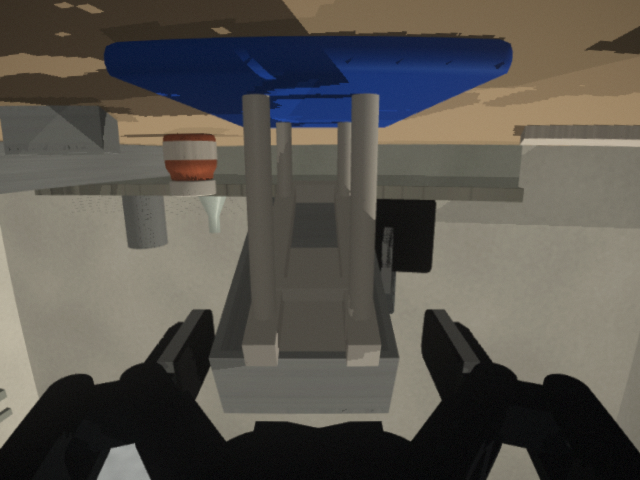

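```bash
python3 - <<'E'
from st import *
c=calibration("wrist");a=np.radians(79.5);A=Ro.from_euler("z",a).as_matrix();o=np.array([.58,-.248,0])
D=Ro.from_euler("y",-20,degrees=True).as_matrix()@np.diag([1,-1,-1])
for cx in(-.011,-.006,-.001):
    C=np.array([cx,0,.083 +0]);P=[A@(C+D@(np.array(v)/1000))+o for v in((55,31,-16),(55,-31,-16),(55,31,16),(55,-31,16))]
    print(cx,proj(c,P).round(0).tolist())
g=[s["position"]+R@np.array(v) for v in((0,.0427,-.019),(0,-.0427,-.019),(0,.0427,-.03),(0,-.0427,-.03))]
print("pads",proj(c,g).round(0).tolist());print("cam in tool",R.T@(c["T"][:3,3]-s["position"]))
E
```

```text
4.6 [-0.345, 1.224, 0.199, 1.581, 1.048, 1.492, -1.184] [0.583, -0.241, 0.093] [-0.174, 0.238, 0.205] [0.963, -0.208, 0.026] 0.08525799070610146
[[ 0.017  0.983 -0.182]
 [ 0.075 -0.182 -0.98 ]
 [-0.997  0.003 -0.077]]
-0.011 [[393.0, 400.0], [232.0, 400.0], [404.0, 345.0], [219.0, 345.0]]
-0.006 [[395.0, 409.0], [229.0, 409.0], [407.0, 352.0], [215.0, 353.0]]
-0.001 [[398.0, 418.0], [226.0, 418.0], [411.0, 361.0], [210.0, 361.0]]
pads [[426.0, 337.0], [208.0, 337.0], [434.0, 353.0], [200.0, 353.0]]
cam in tool [ 0.07830363  0.00046485 -0.14204528]
```

Call:
move_arm(jaw=[0,0,0,255,255,255,255,255,255,255], dp=[[0.004,-0.005,0.0075],[0,0,0],[0,0,0],[0,0,0],[0,0,0],[0,0,0],[0,0,0],[0,0,0],[0,0,0],[0,0,0]], rotation=[[0,0,0],[0,0,0],[0,0,0],[0,0,0],[0,0,0],[0,0,0],[0,0,0],[0,0,0],[0,0,0],[0,0,0]], squeeze=40)

```text
clock: 5.85
position: [0.5775, -0.2461, 0.0879]
tool_rot: [3.13, 1.496, 1.377]
force: [-0.3, 0.2, -1.8]
grip_width: 0.0613
```

Call:
move_arm(jaw=[255,255,255,255,255,255,255], dp=[[-0.02,0,0],[-0.04,0,0],[-0.05,0,0],[-0.06,0,0],[-0.06,0,0],[-0.06,0,0],[0,0,0]], rotation=[[0,0,0],[0,0,0],[0,0,0],[0,0,0],[0,0,0],[0,0,0],[0,0,0]])

```text
clock: 6.72
position: [0.5738, -0.2639, 0.3234]
tool_rot: [3.055, 1.495, 1.3]
force: [-0.2, 0.3, -2.1]
grip_width: 0.0616
```

```bash
python3 - <<'E'
from st import *
cv2.imwrite("pics/w3.png",grab_frame("wrist"))
E
```

```text
6.725 [-0.36, 0.834, 0.272, 1.707, 1.12, 1.562, -0.934] [0.574, -0.264, 0.323] [-0.197, 0.254, -2.073] [1.421, -0.288, -0.021] 0.06164974620165966
[[ 0.02   0.983 -0.182]
 [ 0.073 -0.183 -0.98 ]
 [-0.997  0.007 -0.076]]
```

View pics/w3.png

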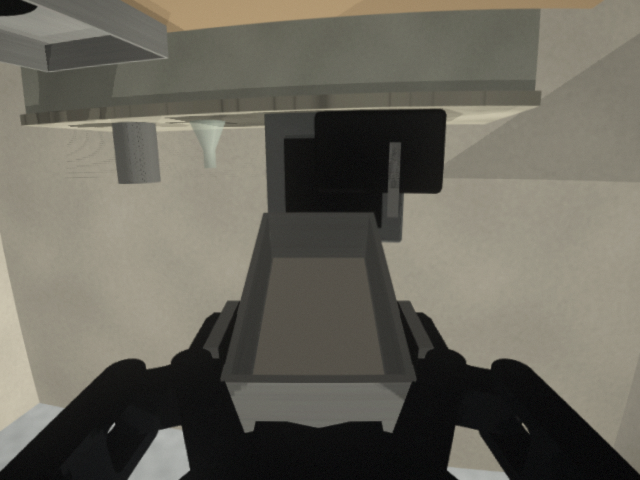

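The dish is held square. Its rim corners are at about (222,380), (415,380), (376,213) and (266,213). I'll get its pose in the tool frame from those with PnP.

```bash
python3 - <<'E'
from st import *
c=calibration("wrist")
# dish rim corners: +x end is near; D coords
obj=np.float64([[55,-31,16],[55,31,16],[-55,31,16],[-55,-31,16]])/1000
img=np.float64([[222,380],[415,380],[376,213],[266,213]])
n,rv,tv,err=cv2.solvePnPGeneric(obj,img,c["camera_matrix"],np.array(c["dist"]),flags=cv2.SOLVEPNP_IPPE)
for r,t,e in zip(rv,tv,err):
    Rc=cv2.Rodrigues(r)[0];W=c["T"][:3,:3]@Rc;x=c["T"][:3,:3]@t[:,0]+c["T"][:3,3]
    RT=R.T@W
    print("dish in tool",RT.round(3).tolist(),(R.T@(x-s["position"])).round(4),"tilt",np.degrees(np.arctan2(-RT[2,2],abs(RT[2,0]))),e,"world z",W[:,2])
E
```

```text
6.775 [-0.36, 0.837, 0.27, 1.708, 1.119, 1.562, -0.935] [0.574, -0.263, 0.321] [-0.525, 0.821, -3.131] [1.464, -0.291, 0.021] 0.061600515203140936
[[ 0.018  0.983 -0.182]
 [ 0.074 -0.182 -0.98 ]
 [-0.997  0.004 -0.076]]
dish in tool [[-0.271, 0.007, 0.963], [-0.013, 1.0, -0.011], [-0.963, -0.016, -0.27]] [0.0013 0.0014 0.0105] tilt 15.694640050523965 [0.45353597] world z [ 0.05496388  0.33833771 -0.93941821]
dish in tool [[-0.875, -0.002, -0.484], [-0.005, 1.0, 0.005], [0.484, 0.006, -0.875]] [ 0.0205  0.0008 -0.0166] tilt 61.02140461790408 [40.3835191] world z [0.15485443 0.82105775 0.54943997]
```

Call:
move_arm(jaw=[255,255,255,255,255,255,255,255,255], dp=[[0,0,0],[0,0,0],[0,0,0],[0,0,0],[0,0,0],[0,0,0],[0,0,0],[0,0,0],[0,0,0]], rotation=[[0,0,-0.05],[0,0,-0.055],[0,0,-0.055],[0,0,-0.055],[0,0,-0.055],[0,0,-0.055],[0,0,-0.055],[0,0,-0.055],[0,0,-0.055]])

```text
clock: 7.9
position: [0.5738, -0.263, 0.3182]
tool_rot: [-1.645, 0.025, 2.957]
force: [0.8, 0.3, -2.4]
grip_width: 0.0615
```

Call:
move_arm(jaw=[255,255,255,255,255,255,255,255,255,255], dp=[[0,0,0],[0,0,0],[0,0,0],[0,0,0],[0,0,0],[0,0,0],[0,0,0],[0,0,0],[0,0,0],[0,0,0]], rotation=[[0,0,-0.055],[0,0,-0.055],[0,0,-0.055],[0,0,-0.055],[0,0,-0.055],[0,0,-0.055],[0,0,-0.055],[0,0,-0.055],[0,0,-0.055],[0,0,0]])

```text
clock: 9.15
position: [0.5739, -0.2631, 0.3184]
tool_rot: [-2.577, -1.483, -2.32]
force: [0.9, -0.6, -1.7]
grip_width: 0.0612
```

```bash
python3 - <<'E'
from st import *
E
```

```text
9.15 [-0.182, 0.816, -0.005, 1.697, 1.228, 1.724, 2.11] [0.574, -0.263, 0.318] [0.94, -0.627, -1.691] [1.408, -0.27, 0.038] 0.06120426915944426
[[-0.06  -0.982 -0.181]
 [-0.064  0.185 -0.981]
 [ 0.996 -0.047 -0.074]]
```

```bash
cat > tgt.py <<'E'
from st import *
zd=np.array([.963,-.011,-.27]);zd/=np.linalg.norm(zd);cd=np.array([.0013,.0014,.0105])
def target(phi):
    # tool frame with R@zd=up and tool z azimuth phi
    t0=np.array([0,0,1.])-zd*zd[2];t0/=np.linalg.norm(t0)
    h=np.array([np.cos(phi),np.sin(phi),0]);u=np.array([0,0,1.])
    return np.c_[h,np.cross(u,h),u]@np.c_[t0,np.cross(zd,t0),zd].T
def plan(phi,dc):
    G=target(phi);rv=Ro.from_matrix(R.T@G).as_rotvec()/np.pi;x=np.array(dc)-G@cd
    print("rot/pi",rv.round(4),"deg",np.linalg.norm(rv)*180,"then shift/.8 in new frame",(G.T@(x-s["position"])/.8).round(4),"now frame",(R.T@(x-s["position"])/.8).round(4),"tcp",x.round(4),"dish now",(s["position"]+R@cd).round(4),"zdish",(R@zd).round(3))
E
python3 - <<'E'
from tgt import *
to([.6,0,.33]);plan(np.radians(-50),[.61,.276,.25])
E
```

```text
9.15 [-0.182, 0.816, -0.005, 1.697, 1.228, 1.724, 2.11] [0.574, -0.263, 0.318] [0.94, -0.627, -1.691] [1.408, -0.27, 0.038] 0.06120426915944426
[[-0.06  -0.982 -0.181]
 [-0.064  0.185 -0.981]
 [ 0.996 -0.047 -0.074]]
to [0.6, 0, 0.33] tool m/.8: [-0.0087  0.0282 -0.3295]
rot/pi [ 0.2749 -0.0673 -0.0592] deg 52.05351189265128 then shift/.8 in new frame [-0.2207 -0.467  -0.4592] now frame [-0.1296  0.0934 -0.6724] tcp [0.6044 0.2849 0.2516] dish now [ 0.5705 -0.2732  0.3188] zdish [0.002 0.201 0.98 ]
```

Call:
move_arm(jaw=[255,255,255,255,255,255,255], dp=[[-0.001,0.004,-0.035],[-0.0015,0.005,-0.06],[-0.0015,0.005,-0.06],[-0.0015,0.005,-0.06],[-0.0015,0.005,-0.06],[-0.0015,0.004,-0.055],[0,0,0]], rotation=[[0,0,0],[0,0,0],[0,0,0],[0,0,0],[0,0,0],[0,0,0],[0,0,0]])

```text
clock: 10.02
position: [0.6007, 0.0059, 0.3299]
tool_rot: [-2.55, -1.48, -2.34]
force: [-0.1, 0.2, -2.2]
grip_width: 0.0617
```

Call:
move_arm(jaw=[255,255,255,255,255,255,255], dp=[[0,0,0],[0,0,0],[0,0,0],[0,0,0],[0,0,0],[0,0,0],[0,0,0]], rotation=[[0.0458,-0.0112,-0.0099],[0.0458,-0.0112,-0.0099],[0.0458,-0.0112,-0.0099],[0.0458,-0.0112,-0.0099],[0.0458,-0.0112,-0.0099],[0.0458,-0.0112,-0.0099],[0,0,0]])

```text
clock: 10.9
position: [0.5991, -0.0009, 0.3318]
tool_rot: [-3.09, -1.297, -0.926]
force: [-0.4, 0.5, -0.6]
grip_width: 0.0618
```

```bash
python3 - <<'E'
from tgt import *
plan(np.radians(-50),[.61,.276,.25])
E
```

```text
10.9 [-0.704, 0.497, 0.04, 2.132, 1.449, 1.303, 2.089] [0.599, -0.001, 0.332] [-0.407, 0.525, -0.643] [1.083, 0.886, -0.009] 0.061764725093004215
[[ 0.162 -0.768  0.619]
 [-0.216 -0.64  -0.737]
 [ 0.963 -0.014 -0.27 ]]
rot/pi [-0.0001 -0.     -0.0009] deg 0.1653751255643593 then shift/.8 in new frame [-0.1719 -0.2327 -0.2324] now frame [-0.1725 -0.2323 -0.2324] tcp [0.6044 0.2849 0.2516] dish now [ 0.6047 -0.0098  0.3302] zdish [-0.002 -0.002  1.   ]
```

Call:
move_arm(jaw=[255,255,255,255,255,255,255], dp=[[-0.0288,-0.0387,-0.0387],[-0.0288,-0.0387,-0.0387],[-0.0288,-0.0387,-0.0387],[-0.0288,-0.0387,-0.0387],[-0.0288,-0.0387,-0.0387],[-0.0288,-0.0387,-0.0387],[0,0,0]], rotation=[[0,0,0],[0,0,0],[0,0,0],[0,0,0],[0,0,0],[0,0,0],[0,0,0]])

```text
clock: 11.78
position: [0.6043, 0.2898, 0.2472]
tool_rot: [-3.1, -1.296, -0.914]
force: [0.2, -0.0, -1.5]
grip_width: 0.0613
```

```bash
python3 - <<'E'
from tgt import *
plan(np.radians(-50),[.61,.276,.13]);plan(np.radians(-50),[.61,.276,.079])
a=cv2.resize(grab_frame("top")[170:350,90:290],(500,450));b=cv2.resize(grab_frame("scene")[200:400,320:520],(300,300))
o=np.zeros((450,800,3),np.uint8);o[:,:500]=a;o[:300,500:]=b;cv2.imwrite("pics/p1.png",o)
E
```

```text
11.775 [-0.972, 0.86, -0.064, 1.608, 1.188, 1.58, 2.18] [0.604, 0.29, 0.247] [0.205, -0.008, -1.508] [1.036, 0.884, -0.005] 0.06131387063347238
[[ 0.166 -0.767  0.62 ]
 [-0.215 -0.641 -0.737]
 [ 0.962 -0.011 -0.271]]
rot/pi [-0.0003  0.0004  0.    ] deg 0.09502262216761531 then shift/.8 in new frame [-0.1378  0.0055  0.0435] now frame [-0.1377  0.0055  0.0437] tcp [0.6044 0.2849 0.1316] dish now [0.61   0.2809 0.2456] zdish [ 0.001 -0.001  1.   ]
rot/pi [-0.0003  0.0004  0.    ] deg 0.09502262216761531 then shift/.8 in new frame [-0.1992  0.0062  0.0607] now frame [-0.1991  0.0062  0.061 ] tcp [0.6044 0.2849 0.0806] dish now [0.61   0.2809 0.2456] zdish [ 0.001 -0.001  1.   ]
```

View pics/p1.png

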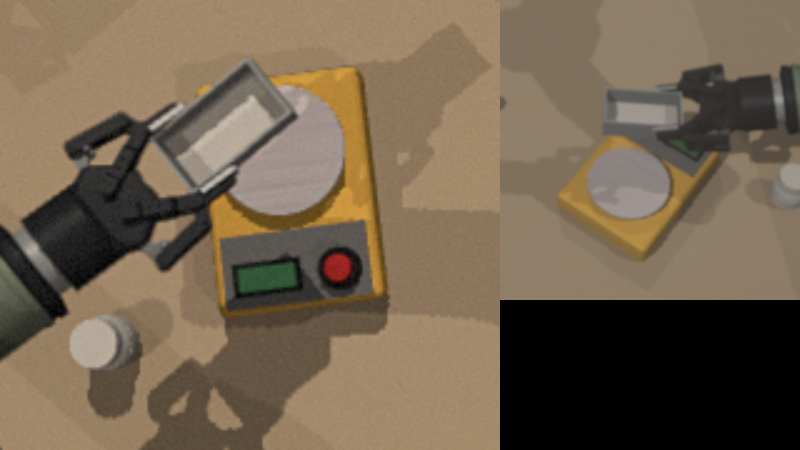

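Dish open side up and above the pan. The apparent offset is parallax from its height, and jar and balance are clear of the gripper. I'm lowering.

Call:
move_arm(jaw=[255,255,255,255,255,255,255,255,255,255], dp=[[-0.0344,0.0014,0.0109],[-0.0344,0.0014,0.0109],[-0.0344,0.0014,0.0109],[-0.0344,0.0014,0.0109],[-0.011,0,0.0031],[-0.011,0,0.0031],[-0.011,0,0.0031],[-0.011,0,0.0031],[-0.0108,0,0.003],[0,0,0]], rotation=[[0,0,0],[0,0,0],[0,0,0],[0,0,0],[0,0,0],[0,0,0],[0,0,0],[0,0,0],[0,0,0],[0,0,0]])

```text
clock: 13.12
position: [0.6057, 0.281, 0.0884]
tool_rot: [-3.104, -1.298, -0.912]
force: [-0.4, -0.5, -1.3]
grip_width: 0.0617
```

```bash
python3 - <<'E'
from tgt import *
plan(np.radians(-50),[.61,.276,.078])
cv2.imwrite("pics/w4.png",grab_frame("wrist"))
E
```

```text
13.125 [-0.964, 1.109, -0.062, 1.58, 1.216, 1.497, 1.979] [0.606, 0.281, 0.088] [-0.407, -0.464, -1.332] [1.047, 0.863, 0.016] 0.0617493176657911
[[ 0.165 -0.768  0.619]
 [-0.213 -0.64  -0.738]
 [ 0.963 -0.01  -0.269]]
rot/pi [ 0.0001 -0.0002  0.0003] deg 0.06544234277840597 then shift/.8 in new frame [-0.0119 -0.0017 -0.0017] now frame [-0.0119 -0.0017 -0.0017] tcp [0.6044 0.2849 0.0796] dish now [0.6114 0.2721 0.0868] zdish [0.    0.001 1.   ]
```

View pics/w4.png

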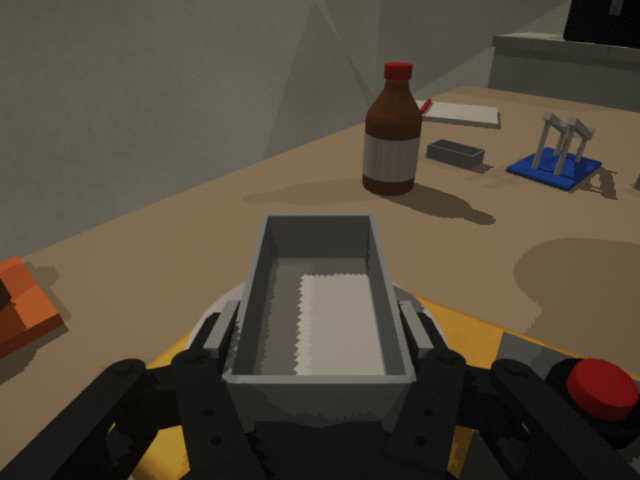

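Call:
move_arm(jaw=[255,255,255,255,255], dp=[[-0.0024,-0.001,0],[-0.0024,-0.001,0],[-0.0024,0,0.0005],[0,0,0],[0,0,0]], rotation=[[0,0,0],[0,0,0],[0,0,0],[0,0,0],[0,0,0]])

```text
clock: 13.8
position: [0.6064, 0.2831, 0.0835]
tool_rot: [-3.101, -1.298, -0.915]
force: [-0.2, -0.3, -2.4]
grip_width: 0.0613
```

Call:
move_arm(jaw=[255,255,255], dp=[[-0.0018,0,0.0005],[0,0,0],[0,0,0]], rotation=[[0,0,0],[0,0,0],[0,0,0]])

```text
clock: 14.18
position: [0.6064, 0.2831, 0.0819]
tool_rot: [-3.101, -1.298, -0.915]
force: [-0.6, -0.1, -1.4]
grip_width: 0.0615
```

Call:
move_arm(jaw=[255,255,255], dp=[[-0.0012,0,0.0003],[0,0,0],[0,0,0]], rotation=[[0,0,0],[0,0,0],[0,0,0]])

```text
clock: 14.55
position: [0.6064, 0.2831, 0.0809]
tool_rot: [-3.101, -1.298, -0.915]
force: [0.1, 0.5, -2.6]
grip_width: 0.0615
```

Call:
move_arm(jaw=[255,255,255], dp=[[-0.0012,0,0.0003],[0,0,0],[0,0,0]], rotation=[[0,0,0],[0,0,0],[0,0,0]])

```text
clock: 14.92
position: [0.6064, 0.2831, 0.08]
tool_rot: [-3.101, -1.298, -0.915]
force: [0.3, 0.4, -1.2]
grip_width: 0.061
```

Call:
move_arm(jaw=[255,255,255], dp=[[-0.0012,0,0.0003],[0,0,0],[0,0,0]], rotation=[[0,0,0],[0,0,0],[0,0,0]])

```text
clock: 15.3
position: [0.6064, 0.2832, 0.079]
tool_rot: [-3.101, -1.298, -0.915]
force: [0.1, -1.1, -1.9]
grip_width: 0.0616
```

Call:
move_arm(jaw=[255,255,255], dp=[[-0.0012,0,0.0003],[0,0,0],[0,0,0]], rotation=[[0,0,0],[0,0,0],[0,0,0]])

```text
clock: 15.68
position: [0.6065, 0.2832, 0.0784]
tool_rot: [-3.1, -1.298, -0.916]
force: [-2.3, -0.6, 5.3]
grip_width: 0.0615
```

Call:
move_arm(jaw=[255,255,255], dp=[[-0.0012,0,0.0003],[0,0,0],[0,0,0]], rotation=[[0,0,0],[0,0,0],[0,0,0]])

```text
clock: 16.05
position: [0.6065, 0.2832, 0.0784]
tool_rot: [-3.098, -1.3, -0.918]
force: [-6.9, 1.2, 14.4]
grip_width: 0.0617
```

Contact at 14 N. I'm easing off 1 mm and opening.

Call:
move_arm(jaw=[255,200,120,60,0,0,0], dp=[[0.0012,0,-0.0003],[0,0,0],[0,0,0],[0,0,0],[0,0,0],[0,0,0],[0,0,0]], rotation=[[0,0,0],[0,0,0],[0,0,0],[0,0,0],[0,0,0],[0,0,0],[0,0,0]], squeeze=20)

```text
clock: 16.92
position: [0.6064, 0.2832, 0.0779]
tool_rot: [-3.101, -1.298, -0.915]
force: [0.0, 0.3, -0.2]
grip_width: 0.0858
```

```bash
python3 - <<'E'
from tgt import *
cv2.imwrite("pics/w5.png",grab_frame("wrist"))
E
```

```text
16.925 [-0.965, 1.129, -0.062, 1.566, 1.217, 1.495, 1.972] [0.606, 0.283, 0.078] [0.003, 0.296, -0.162] [0.761, 0.619, 0.002] 0.08576009552801253
[[ 0.164 -0.768  0.619]
 [-0.214 -0.64  -0.738]
 [ 0.963 -0.011 -0.269]]
```

View pics/w5.png

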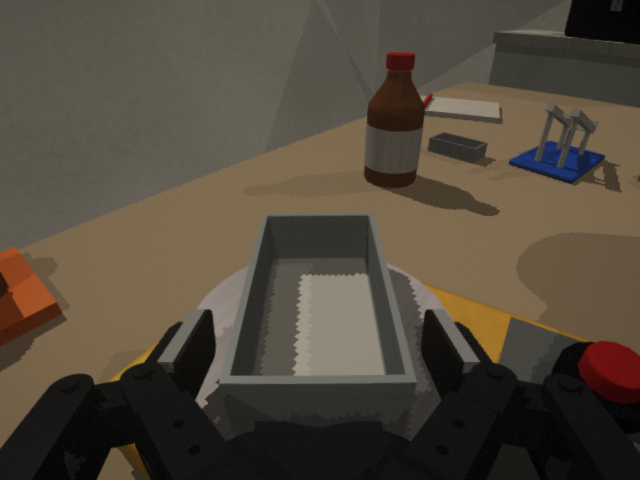

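The dish is free on the pan and the force is about zero. I'm going straight up, then turning the tool down with the fingers closed.

Call:
move_arm(jaw=[0,0,0,0,0,0,0], dp=[[0.015,0,-0.0042],[0.03,0,-0.0084],[0.045,0,-0.0126],[0.05,0,-0.014],[0.05,0,-0.014],[0.05,0,-0.014],[0,0,0]], rotation=[[0,0,0],[0,0,0],[0,0,0],[0,0,0],[0,0,0],[0,0,0],[0,0,0]])

```text
clock: 17.85
position: [0.6051, 0.282, 0.2813]
tool_rot: [-3.081, -1.297, -0.935]
force: [0.9, -0.5, -1.1]
grip_width: 0.0853
```

Call:
move_arm(jaw=[255,255,255,255,255,255,255,255,255], dp=[[0,0,0],[0,0,0],[0,0,0],[0,0,0],[0,0,0],[0,0,0],[0,0,0],[0,0,0],[0,0,0]], rotation=[[0,-0.052,0],[0,-0.052,0],[0,-0.052,0],[0,-0.052,0],[0,-0.052,0],[0,-0.052,0],[0,-0.052,0],[0,-0.049,0],[0,0,0]])

```text
clock: 18.98
position: [0.5985, 0.2889, 0.2502]
tool_rot: [3.104, -0.359, -0.848]
force: [0.2, -0.3, -1.0]
grip_width: -0.0
```

```bash
python3 - <<'E'
from st import *
to([.493,.216,.16]);to([.493,.216,.085])
im=grab_frame("top");c=calibration("top");cv2.imwrite("pics/p2.png",cv2.resize(im[180:320,140:280],(560,560)))
hsv=cv2.cvtColor(im,cv2.COLOR_BGR2HSV);H,S,V=cv2.split(hsv)
for b in blob(((H<6)|(H>174))&(S>150),20):print(b[:3],ray(c,[b[1:3]],.067))
E
```

```text
18.975 [-0.035, 0.877, -1.254, 1.476, 1.109, 1.631, 2.515] [0.599, 0.289, 0.25] [0.206, -0.289, -0.986] [0.335, 0.208, -0.009] -4.214070820354823e-05
[[ 0.619 -0.758  0.204]
 [-0.702 -0.651 -0.289]
 [ 0.352  0.035 -0.935]]
to [0.493, 0.216, 0.16] tool m/.8: [-0.0574  0.1554  0.1048]
to [0.493, 0.216, 0.085] tool m/.8: [-0.0903  0.1521  0.1925]
(np.int32(133), np.float64(473.1), np.float64(127.5)) [[ 0.87098356 -0.41809938  0.067     ]]
(np.int32(146), np.float64(323.0), np.float64(168.3)) [[ 0.76438561 -0.03019052  0.067     ]]
```

View pics/p2.png

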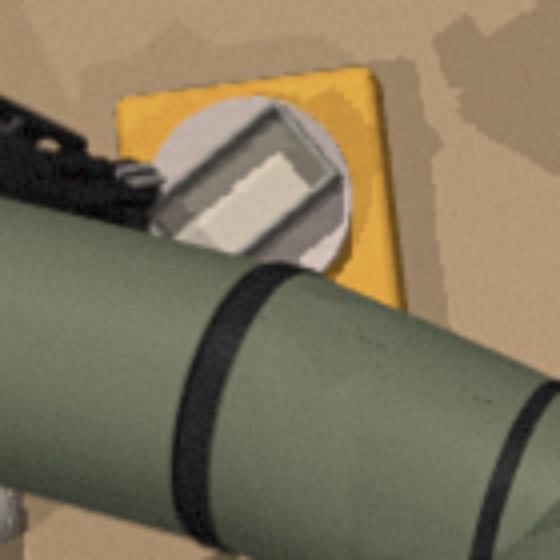

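Call:
move_arm(jaw=[255,255,255,255,255,255,255,255,255,255], dp=[[0,0,0],[0,0,0],[0,0,0],[0,0,0],[0,0,0],[0,0,0],[0,0,0],[0,0,0],[0,0,0],[0,0,0]], rotation=[[0,0,0.05],[0,0,0.055],[0,0,0.055],[0,0,0.055],[0,0,0.055],[0,0,0.055],[0,0,0.055],[0,0,0.055],[0,0,0.055],[0,0,0]])

```text
clock: 20.27
position: [0.5973, 0.2912, 0.2528]
tool_rot: [-2.775, -0.045, -2.397]
force: [-0.1, 0.8, 0.4]
grip_width: -0.0001
```

```bash
cat > dn.py <<'E'
from st import *
def down(x):
    z=R[:,2];ax=np.cross(z,[0,0,-1]);a=np.arctan2(np.linalg.norm(ax),-z[2]);rv=ax/max(np.linalg.norm(ax),1e-9)*a
    G=Ro.from_rotvec(rv).as_matrix()@R
    print("rot/pi",(R.T@rv/np.pi).round(4),"shift after",(G.T@(np.array(x)-s["position"])/.8).round(4))
E
python3 -c "
from dn import *
down([.493,.216,.2])"
```

```text
20.275 [-0.115, 0.772, -1.05, 1.481, 0.984, 1.505, 1.034] [0.597, 0.291, 0.253] [-0.106, 0.779, 0.353] [0.321, 0.203, -0.041] -8.975134376421576e-05
[[-0.735 -0.644  0.212]
 [-0.677  0.676 -0.292]
 [ 0.045 -0.358 -0.933]]
rot/pi [-0.1165 -0.0145  0.    ] shift after [0.1594 0.0206 0.0659]
```

Call:
move_arm(jaw=[255,255,255,255,255,255,255,255], dp=[[0,0,0],[0,0,0],[0,0,0],[0.04,0.005,0.0165],[0.04,0.005,0.0165],[0.04,0.005,0.0165],[0.04,0.005,0.0165],[0,0,0]], rotation=[[-0.0388,-0.0048,0],[-0.0388,-0.0048,0],[-0.0388,-0.0048,0],[0,0,0],[0,0,0],[0,0,0],[0,0,0],[0,0,0]])

```text
clock: 21.28
position: [0.4917, 0.2134, 0.1983]
tool_rot: [3.141, -0.003, -2.386]
force: [1.1, -0.4, 0.5]
grip_width: 0.0002
```

```bash
python3 - <<'E'
from dn import *
down([.493,.216,.085]);down([.493,.216,.069])
im=grab_frame("wrist");c=calibration("wrist");H,S,V=cv2.split(cv2.cvtColor(im,cv2.COLOR_BGR2HSV))
for b in blob(((H<6)|(H>174))&(S>150),100):print(b[:3],ray(c,[b[1:3]],.067))
E
```

```text
21.275 [0.313, 0.74, -1.265, 1.827, 0.767, 1.18, 1.119] [0.492, 0.213, 0.198] [1.098, -0.391, 0.457] [-0.013, -0.015, 0.031] 0.00021448583297260535
[[-0.728 -0.686 -0.003]
 [-0.686  0.728 -0.002]
 [ 0.003  0.001 -1.   ]]
rot/pi [ 0.0003 -0.0011  0.    ] shift after [-0.0035  0.0012  0.1417]
rot/pi [ 0.0003 -0.0011  0.    ] shift after [-0.0035  0.0012  0.1617]
(np.int32(1030), np.float64(320.9), np.float64(234.0)) [[0.49299016 0.21708703 0.067     ]]
```

The wrist camera puts the button at (0.493, 0.217), which agrees with the top camera. I'm going down to just above it.

Call:
move_arm(jaw=[255,255,255,255,255], dp=[[-0.0035,0.0015,0.045],[0,0,0.05],[0,0,0.045],[0,0,0.015],[0,0,0]], rotation=[[0,0,0],[0,0,0],[0,0,0],[0,0,0],[0,0,0]])

```text
clock: 21.95
position: [0.4941, 0.2187, 0.0755]
tool_rot: [3.138, -0.001, -2.389]
force: [0.2, 0.7, 0.3]
grip_width: -0.0001
```

Call:
move_arm(jaw=[255,255,255,255], dp=[[0,0,0.003],[0,0,0.003],[0,0,0.002],[0,0,0]], rotation=[[0,0,0],[0,0,0],[0,0,0],[0,0,0]])

```text
clock: 22.45
position: [0.494, 0.2182, 0.0689]
tool_rot: [3.138, -0.001, -2.391]
force: [-0.7, 0.1, 0.3]
grip_width: 0.0001
```

Call:
move_arm(jaw=[255,255,255,255], dp=[[0,0,0.003],[0,0,0.003],[0,0,0.002],[0,0,0]], rotation=[[0,0,0],[0,0,0],[0,0,0],[0,0,0]])

```text
clock: 22.95
position: [0.494, 0.2183, 0.0624]
tool_rot: [3.138, -0.001, -2.391]
force: [0.7, -0.6, 3.6]
grip_width: -0.0001
```

Call:
move_arm(jaw=[255,255,255,255], dp=[[0,0,0.0015],[0,0,0.0012],[0,0,0],[0,0,0]], rotation=[[0,0,0],[0,0,0],[0,0,0],[0,0,0]])

```text
clock: 23.45
position: [0.4941, 0.2183, 0.0609]
tool_rot: [3.139, -0.0, -2.391]
force: [-1.0, -3.1, 15.7]
grip_width: 0.0001
```

The button has bottomed: z = 0.061 and 15.7 N, where 4 N is needed. I'm letting it go.

Call:
move_arm(jaw=[255,255,255,255,255,255,255], dp=[[0,0,-0.01],[0,0,-0.03],[0,0,-0.05],[0,0,-0.06],[0,0,-0.06],[0,0,-0.06],[0,0,0]], rotation=[[0,0,0],[0,0,0],[0,0,0],[0,0,0],[0,0,0],[0,0,0],[0,0,0]])

```text
clock: 24.32
position: [0.495, 0.2185, 0.2791]
tool_rot: [3.139, 0.003, -2.391]
force: [-0.2, 0.3, -1.2]
grip_width: -0.0002
```

```bash
python3 - <<'E'
from st import *
im=grab_frame("scene");c=calibration("scene");H,S,V=cv2.split(cv2.cvtColor(im,cv2.COLOR_BGR2HSV))
for b in blob(((H<6)|(H>174))&(S>130),20):print(b[:3],ray(c,[b[1:3]],.067))
print("pan px",proj(c,[[.61,.276,.062],[.61,.276,.078],[.61,.276,.094]]))
cv2.imwrite("pics/f.png",cv2.resize(im[230:390,330:530],(800,600)[:2]))
E
```

```text
24.325 [0.351, 0.658, -1.337, 1.725, 0.663, 1.303, 1.192] [0.495, 0.219, 0.279] [-0.23, 0.336, -1.214] [-0.016, -0.03, -0.018] -0.0001847363683377657
[[-0.731 -0.682  0.001]
 [-0.682  0.731  0.003]
 [-0.003  0.002 -1.   ]]
(np.int32(73), np.float64(150.9), np.float64(237.3)) [[ 0.90137429 -0.38425369  0.067     ]]
(np.int32(123), np.float64(275.4), np.float64(260.8)) [[ 0.71310516 -0.0787431   0.067     ]]
(np.int32(87), np.float64(417.8), np.float64(278.1)) [[0.49600623 0.21997163 0.067     ]]
pan px [[405.04243923 320.05123357]
 [405.61516871 316.46934771]
 [406.19844264 312.81733396]]
```

```bash
python3 - <<'E'
from h import *
c=calibration("scene");a=cv2.imread("pics/scene0.png");b=grab_frame("scene")
m=(cv2.absdiff(a,b).max(2)>25);k=np.zeros_like(m);k[285:350,365:450]=1
B=max(blob(m&k,50),key=lambda t:t[0]);r=cv2.minAreaRect(cv2.findNonZero(B[3].astype(np.uint8)));print(B[:3],r)
ph=np.radians(-50);u=np.array([np.cos(ph),np.sin(ph)]);v=np.array([-u[1],u[0]])
P=[[*(np.array([.612,.274])+x*u+y*v),z] for z in(.062,.094) for x in(-.055,.055) for y in(-.031,.031)]
q=proj(c,P);M=np.zeros(a.shape[:2],np.uint8);cv2.fillConvexPoly(M,cv2.convexHull(q.astype(np.float32)).astype(int),1)
print("pred",M.sum(),np.argwhere(M)[:,::-1].mean(0),cv2.minAreaRect(cv2.findNonZero(M)),"IoU",(M.astype(bool)&B[3]).sum()/(M.astype(bool)|B[3]).sum())
o=lambda P:cv2.projectPoints
# bystanders unchanged?
for n,(x,y) in dict(bottle=(275,285),jarA=(514,322),jarB=(272,147)).items():
    print(n,cv2.absdiff(a,b)[y-20:y+20,x-15:x+15].mean())
E
```

```text
(np.int32(923), np.float64(409.6), np.float64(318.1)) ((410.8063049316406, 317.61529541015625), (57.61991882324219, 29.474803924560547), 4.23639440536499)
pred 1449 [404.28571429 316.07177364] ((404.4377746582031, 315.99609375), (48.53030776977539, 30.003955841064453), 3.5763344764709473) IoU 0.42891566265060244
bottle 3.8630555555555555
jarA 5.463611111111111
jarB 10.063611111111111
```

```bash
python3 - <<'E'
from h import *
c=calibration("top");P=ray(c,[[180,230],[225,225],[209.5,206.3],[202.5,227.5]],.094);print(P.round(3),np.linalg.norm(P[0]-P[2]),np.linalg.norm(P[1]-P[2]))
im=grab_frame("top");H,S,V=cv2.split(cv2.cvtColor(im,cv2.COLOR_BGR2HSV))
a=cv2.imread("pics/top0.png")
for n,(x,y) in dict(bottle=(323,172),jarA=(130,308),jarB=(499,313)).items():
    t=a[y-14:y+14,x-14:x+14];r=cv2.matchTemplate(im[y-26:y+26,x-26:x+26],t,cv2.TM_CCOEFF_NORMED);_,v,_,l=cv2.minMaxLoc(r);print(n,v,np.array(l)-12)
E
```

```text
[[0.607 0.323 0.094]
 [0.618 0.212 0.094]
 [0.665 0.25  0.094]
 [0.613 0.267 0.094]] 0.09281879311946444 0.06081478081556376
bottle 0.9912983179092407 [0 0]
jarA 0.6348933577537537 [-2  4]
jarB 0.9744027256965637 [0 0]
```

```bash
python3 -c "
from workcell import workorder
print(workorder.job_done())"
```

```text
the job is handed in; nothing more can be done
None
```

I turned the dish over, set it open side up on the balance pan, pressed the tare button and handed the job in at about 24 s. I gripped the dish by its uphill end with the tool almost level, lifted it and rolled it 180°. I lowered it in 1 mm steps until it touched (14 N), eased off 1 mm and let go.

**Dish:** After release the force was about 0 N and the wrist view showed it standing free of the fingers. Its centre measured about 9 mm from the pan centre, from corners read by eye in the top view; the limit is 25 mm.

**Tare button:** It reached its stop at z = 0.061 m with 15.7 N, and I then moved the fingers well clear. I could not read its travel directly, so its return rests on the red cap still being at its place in the scene view.

**Bottle and jars:** Template matches from the top camera show the bottle and the brown jar unmoved (0.99 and 0.97, zero shift).

**Checks that failed or disagreed:**
- The clear jar matched poorly from above (0.63), possibly because the arm or its shadow was over it. Its area in the scene view had hardly changed.
- A comparison of the dish's outline in the scene view was inconclusive (overlap 0.43), probably because of shadow.
- I had reached the 12-picture limit, so the final picture was not viewed.

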